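# Square up a stand's post with a try square, and hold it

## Task

The post of this half-assembled stand leans on its one tight screw. Press the hold-down lever by its wooden grip until the spring catch snaps over it and holds it, clamping the base, and let go of it. Then take the try square by its stock, set it on the base with its blade towards the post and press it into the corner until stock and blade lie flush on base and post and the post stands square, and finish still gripping and pressing it there; the base must not slip, and other loose things stay put.

Things in the scene. Friction and masses are not known exactly. Their poses are not given: they have to be found in the camera images.
- board: plywood assembly board, 200 x 300 x 18 mm, fixed to the bench; it carries a low fence (top 45 mm above the bench) along its far edge, the hold-down lever on a steel bracket at its right end, and the spring catch. Origin at the centre of its underside; x points away from the robot (towards the fence), y to the left along the fence, z up. All other parts of the fixture lie parallel to it
- hold_down (a joint): angle of the sprung hold-down lever, rad: 0 raised (as found), about 0.29 held down by its catch, stop 0.335. Axis along the board's y through (0.085, -0.100, 0.070) m of the board's frame; the lever reaches 180 mm from it towards the robot. A sprung rubber pad under it clamps the base's right end. Pressing the grip takes 2 to 12 N; the catch snaps at about 0.30
- lever_grip (a point): middle of the top of the lever's wooden grip (56 mm long, 28 mm wide, 18 mm thick): the place to press. 155 mm from the lever's axis; goes 46 mm down and 11 mm towards the robot from raised to held, then about 80 mm above the bench. The catch (top 105 mm above the bench) then stands 30 to 70 mm farther from the robot and 30 to 40 mm farther right than this point
- stand_base: loose wooden base of the stand, 110 x 240 x 18 mm, lying on the board in front of the fence, 0.42 kg, axes as the board's; origin at the centre of its underside, its top 18 mm above that. A cleat, 62 mm high, is fixed to it behind the post; it stands 6 mm farther left than the post's right face, out of the square's way
- post (a joint): lean of the post, rad: 0 square to the base, positive with its top leaning right over the base (found at 0.06 to 0.13), stop at -0.06. The post is 28 x 26 mm, 150 mm high, with a crossbar (130 mm along x, 18 x 16 mm) on top; it turns on one screw along the base's x, 30 mm above the base's top, 13 mm left of its right face. Stiff with friction (0.15 N m), it stays where it is put
- corner (a point): corner between the top of the base and the right face of the squarely standing post, in the middle of the post's 28 mm width: the square's heel belongs here. The post's face looks along -y of the base
- try_square: carpenter's try square, 0.2 kg standing on its stock. Stock: dark wood with a brass strip, 22 mm thick (x), 110 long (y), 30 high (z). Steel blade: 4 mm thick (x), 28 wide (y), outer edge flush with the stock's heel end at y = +55 mm, rising to z = 125 mm. Origin: centre of the stock's underside. Grip it across the 22 mm near the end away from the blade; in the corner its y is along the base's y
- square_heel (a point): outer corner of the square, at the underside of the stock's blade end (y = +55 mm)
- square_toe (a point): underside of the stock's other end (y = -55 mm)
- stone_block: ochre stone block, 72 x 121 x 60 mm, a bystander; origin at its underside. To be avoided by the arm: an upright stay pole, 30 mm thick, stands fixed before the bench's front edge at about x = 0.33, y = -0.30 m, from the floor up to z = 0.85 m
- disc_a: carved clay disc, 40 mm across, 11 mm high, lying on the front strip of the board, a bystander
- disc_b: carved clay disc, 35 mm across, 10 mm high, lying on the front strip of the board left of the other, a bystander
- rib: potter's rib: flat oval wooden slip, 38 x 89 x 8 mm, on the bench at the left, a bystander
- screwdriver: screwdriver lying on the bench at the right, 170 mm long, a bystander. Above, also to be avoided: two motors hang before the bench's right half, at about x = 0.36, y = -0.20 m down to z = 0.60 m and x = 0.42, y = -0.36 m down to z = 0.54 m, and a lamp's slanting arm rises near the second
- jar: glass jar with black screw lid, 51 mm across, 63 mm high, on the bench at the left near the square, a bystander

How it is judged:
On the way, in this order (a step that is already met when the one before it is completed fails the run):
1. the lever is held down by its catch with the hand off it (value of joint hold_down above 0.27 rad and contact force between the arm and board below 0.2 N), for 0.3 s.
2. the square is in the hand, clear of the bench (contact force between the fingers and try_square above 3 N and height (world z) of each of square_heel, square_toe above 0.02 m), for 0.1 s.
At the end, for the whole second after the job is handed in: Lever held down (over 0.27 rad); post square within 0.02 rad; both stock ends within 2 mm of the base, heel within 3 mm of the corner and 12 mm of mid-post, square upright to 0.025 rad, turned under 0.1 rad; it presses the post with over 1 N, gripped with over 3 N, and stays held (value of joint hold_down above 0.27 rad and value of joint post between -0.02 and 0.02 rad and z of each of square_heel, square_toe in the frame of corner below 0.002 m and y of square_heel in the frame of corner above -0.003 m and x of square_heel in the frame of corner between -0.012 and 0.012 m and angle between the z axis of try_square and the z axis of stand_base, either way round below 0.025 rad and angle between the y axis of try_square and the y axis of stand_base, either way round below 0.1 rad and contact force between try_square and post above 1 N and contact force between the fingers and try_square above 3 N); the arm keeps its last pose, push and grip.
It fails at once if the base slipped on the board by more than 12 mm (distance of stand_base from where it was at the start of the episode above 0.012 m).
It fails at once if a bystander was moved by more than 30 mm (distance of any of stone_block, disc_a, disc_b, rib, screwdriver, jar from where it was at the start of the episode above 0.03 m).
It also fails if it takes over 69 s, if anything falls off the work surface, if the arm or the gripper's body presses on something with over 40 N, if the wrist force passes 120 N, or if a joint passes its speed limit or range.

## Robot

A 6-joint arm with a two-finger parallel gripper is mounted at the origin on a cart in front of the work surface, level with it; the furniture and walls round the work are solid. World frame = base frame: x ahead of the robot, y to its left, z up, the work surface at z = 0. Lengths are in m, angles in rad, forces in N, time in s.
With the tool pointing down it reaches from about 0.35 to 0.775 m from the base axis. Payload 7.3 kg.
Tool frame: the origin (TCP) lies at the very end of the fingers, on their centre line; the grasp point (between the pads) lies 19 mm behind it; z points along the fingers, y is the line along which they close (so a half turn about z gives the same grasp; the last joint's range is limited). The gripper opens to 92 mm and grips with 3 to 60 N. Pads are 19 mm wide; open, the fingers measure 130 mm over their backs; the gripper's body (75 mm by 190 mm) begins 47 mm behind the grasp point.
Start: joints at [-1.292, 0.342, 1.524, -0, 1.275, -0.146], TCP at [0.216, -0.478, 0.227] pointing down, gripper open.
Joint ranges: [-2.53, 2.53], [-0.77, 2.02], [0.04, 2.7], [-1, 4.14], [0.28, 2.66], [-3.11, 3.11]. Speed limits (rad/s): [2.57, 2.57, 3.14, 3.14, 3.14, 3.14].

## Interface

Orientations are given as [roll, pitch, yaw] about the fixed x, y, z axes, in that order (R = Rz(yaw) Ry(pitch) Rx(roll)).
In Python, from cell import robot, read_camera, get_calibration gives the robot as it stands. The module is installed in compiled form; this text tells all that it offers.
- The arm moves only by the tool send_rows, never from a script. Its argument "plan" is a list of rows, each a list of 2 entries, a list of its own where there are three numbers: the shift along the tool's x, y, z as a fraction of full scale, then the turn, a rotation vector about the tool's x, y, z as a fraction of full scale. A call has exactly 10 rows; each row shifts and turns the commanded pose from where the row before left it, along the tool's axes as they then stand; what a row does not reach is not made up. Full scale, the value 1, is 0.025 m for a shift and 90 degrees for a turn. A row lasts 1/8 s, in which the tool goes at most 62.5 mm and 10.7 degrees, less where a joint would pass 70% of its speed; a pose out of reach is approached as far as the arm can. A call with a number of a shift or a turn outside -1 to 1 is refused whole. A call with a gripper value outside its range is refused whole. "gripper" is the opening, from -1 (shut) to 1 (fully open), so that 0 is half open, set as the call begins (left out, the last holds). The fingers move at their own pace and stop on an object; "force" is the grip in N (left out, the last holds). Time passes only in rows, so rows that do not move let the fingers close, or fill a call up. It gives the time, the measured TCP pose, the force, the opening and the grip force at its end, in the units of the state.
- robot.observe(): the state, without advancing time (a new reading comes with each control period).
- read_camera(name): name is "side" or "top" or "wrist"; returns (picture, depth): 400x640x3 uint8, blue, green, red; 400x640 float32, m along the optical axis (not along the pixel's ray), 0 where there is no reading.
- get_calibration(name): a dict with "intrinsics" (3x3 intrinsics, pixels), "rvec" (rotation vector, rad) and "tvec" (3), from world to camera coordinates, as OpenCV has them. Camera axes: x right, y down, z forward; pixel columns grow to the right and rows downward; lengths in m; the calibration is good to about 2 mm. A picture is of the moment at which its call begins: read the wrist's pose just before it. get_calibration takes no time and is no camera call; for the wrist camera it gives the pose at the moment of the call.
- robot.hand_in(): hands the job in; it is judged then, once.
The state is a dict: "time": time; "qpos": joint angles; "qvel": joint speeds; "joint_efforts": joint torques, N m; "tool_pos": TCP position; "tool_rot": TCP orientation; "contact_force": force on the tool from outside, world axes, zero at the start; "torque": the same for the moment, N m; "opening": finger opening in m; "grip_force": force on a finger pad.
Only numpy, scipy, OpenCV 4.12 (cv2) and the standard library are available. Lean on these libraries where they do the work, as an engineer would, in place of code of your own. Each camera call takes 0.05 s, during which the arm holds its last target. There are 200 camera calls.

## Working session

There is one attempt and no reset: what is moved stays moved. The work goes in short steps, Python scripts to look and compute and a tool call to move; the robot and the scene stay as the last step left them, time stands still between calls to the robot, and variables do not carry over. Pictures are saved under pics/ and viewed, at most 10 in all, crops included, and the job is handed in when it is done.

Besides the shell and the picture viewer there is one more tool, called after "Request:" in YAML: its name, and indented under it one key for each argument. send_rows: Moves the arm, as the interface text tells. Shift numbers are shares of 0.025 m and turn numbers shares of 90 degrees, none past 1 either way. Its arguments: {"type":"object","properties":{"plan":{"type":"array"},"gripper":{"type":"number"},"force":{"type":"number"}},"required":["plan"]}

```bash
mkdir -p pics; cat > h.py <<'E'
import numpy as np,cv2
from cell import robot,read_camera,get_calibration
from scipy.spatial.transform import Rotation as R
def cal(n):
    c=get_calibration(n);K=np.array(c['intrinsics']);Rm=cv2.Rodrigues(np.array(c['rvec'],float))[0];return K,Rm,np.array(c['tvec'],float).ravel()
def grab(n):
    c=cal(n);im,d=read_camera(n);np.savez(f'{n}.npz',im=im,d=d,K=c[0],R=c[1],t=c[2]);return im,d,c
def load(n):
    z=np.load(f'{n}.npz');return z['im'],z['d'],(z['K'],z['R'],z['t'])
def cloud(d,c):
    K,Rm,t=c;v,u=np.mgrid[:d.shape[0],:d.shape[1]]
    p=np.stack([(u-K[0,2])/K[0,0]*d,(v-K[1,2])/K[1,1]*d,d],-1)
    return (p-t)@Rm
def onplane(u,v,z,c):
    K,Rm,t=c;o=-Rm.T@t;r=Rm.T@np.linalg.inv(K)@np.array([u,v,1.]);return o+r*(z-o[2])/r[2]
E
python3 - <<'E'
from h import *
s=robot.observe();print({k:np.round(v,3) for k,v in s.items()})
for n in('top','side'):
    im,d,c=grab(n);cv2.imwrite(f'pics/{n}1.png',im);print(n,c[0][0,0],-c[1].T@c[2])
E
```

```text
{'time': np.float64(0.0), 'qpos': array([-1.292,  0.343,  1.525,  0.   ,  1.275, -0.146]), 'qvel': array([ 0.003, -0.001, -0.   , -0.002, -0.001, -0.001]), 'joint_efforts': array([ 1.0000e-03, -4.3124e+01, -2.4422e+01,  7.2000e-02,  5.6000e-02,
       -0.0000e+00]), 'tool_pos': array([ 0.216, -0.478,  0.226]), 'tool_rot': array([-3.14 , -0.   ,  0.425]), 'contact_force': array([-0.   ,  0.073, -0.339]), 'torque': array([0.054, 0.052, 0.009]), 'grip_force': np.float64(0.0), 'opening': np.float64(0.092)}
top 444.57883300984224 [ 0.44493638 -0.03175879  1.30678029]
side 477.3857002235668 [0.4868712  0.93219456 0.90828781]
```

View pics/top1.png

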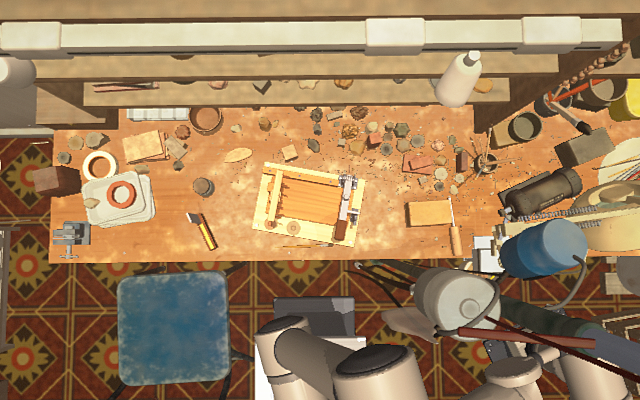

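View pics/side1.png

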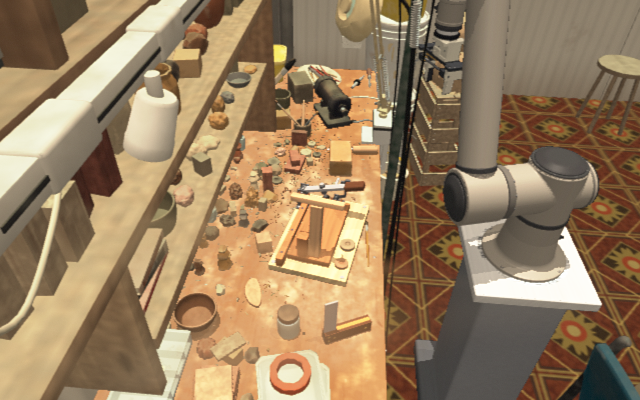

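The top view shows the board around (310,205), the lever at (345,205) with its grip at (340,229), the square at (203,232) and the jar at (203,187). The side view shows the square at (345,322) and the post at (315,232). Next I'll take enlarged crops with depth.

```bash
python3 - <<'E'
from h import *
im,d,c=load('top');P=cloud(d,c)
a=cv2.resize(im[150:260,180:380],None,fx=4,fy=4,interpolation=cv2.INTER_CUBIC)
cv2.imwrite('pics/topc.png',a[:, :800])
im2,d2,c2=load('side');P2=cloud(d2,c2)
b=cv2.resize(im2[180:350,260:400],None,fx=3.5,fy=3.5,interpolation=cv2.INTER_CUBIC);cv2.imwrite('pics/sidec.png',b)
for u,v in [(340,229),(345,205),(348,180),(203,232),(190,215),(310,205),(290,200),(203,187),(100,160),(250,240),(430,212)]: print(u,v,P[v,u].round(3))
for u,v in [(345,322),(330,318),(315,232),(320,205),(355,187)]: print('s',u,v,P2[v,u].round(3))
# board outline: points with z in 10..26mm
m=((abs(P[...,2]-.018)<.004)&(P[...,0]>.3)&(P[...,0]<.75)&(abs(P[...,1])<.3)).astype(np.uint8)
n,l,st,_=cv2.connectedComponentsWithStats(m);i=1+st[1:,4].argmax();q=P[l==i][:,:2].astype(np.float32)
print(st[i],cv2.minAreaRect(q))
E
```

```text
340 229 [ 0.459 -0.087  0.127]
345 205 [ 0.524 -0.103  0.1  ]
348 180 [ 0.596 -0.114  0.076]
203 232 [0.456 0.3   0.031]
190 215 [0.502 0.316 0.107]
310 205 [ 0.53  -0.006  0.038]
290 200 [0.545 0.051 0.035]
203 187 [0.582 0.293 0.066]
100 160 [ 0.673  0.616 -0.   ]
250 240 [ 0.432  0.171 -0.001]
430 212 [ 0.504 -0.344  0.06 ]
s 345 322 [0.462 0.293 0.027]
s 330 318 [0.495 0.322 0.076]
s 315 232 [0.547 0.105 0.113]
s 320 205 [0.537 0.092 0.188]
s 355 187 [ 0.455 -0.069  0.121]
[ 252  174  106   73 1561] ((0.5171363949775696, 0.0014551728963851929), (0.29974594712257385, 0.16340965032577515), 78.97444915771484)
```

View pics/topc.png

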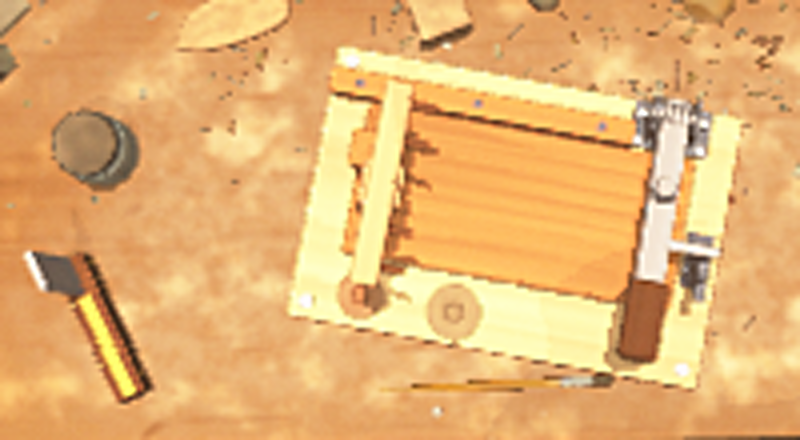

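View pics/sidec.png

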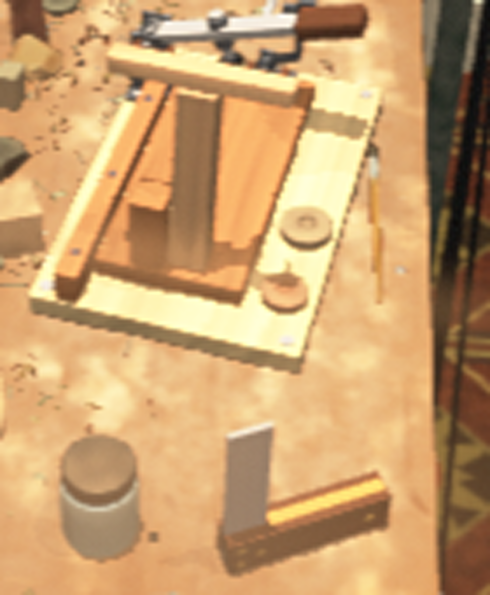

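The crops show the board turned about -11°. The lever grip lies at crop (640,320), the catch at (695,270), and the square has its heel and blade at (60,270) and its toe at (135,385). The pole lies on the direct way to the lever, so I'll retract first.

Request:
send_rows:
  plan:
    - [[0,-1,0],[0,0,0]]
    - [[0,-1,0],[0,0,0]]
    - [[0,-1,0],[0,0,0]]
    - [[0,-1,0],[0,0,0]]
    - [[0,-1,0],[0,0,0]]
    - [[0,-1,0],[0,0,0]]
    - [[0,-0.8,0],[0,0,0]]
    - [[0,0,0],[0,0,0]]
    - [[0,0,0],[0,0,0]]
    - [[0,0,0],[0,0,0]]
  gripper: -1

```text
time: 1.35
tool_pos: [0.1466, -0.3241, 0.2267]
tool_rot: [3.141, 0.0, 0.425]
contact_force: [-0.3, -0.6, 0.2]
opening: 0.001
grip_force: 0.0
```

```bash
python3 - <<'E'
from h import *
s=robot.observe();print({k:np.round(s[k],3) for k in('time','qpos','tool_pos','tool_rot','contact_force','opening')})
K,Rm,t=cal('wrist');T=R.from_euler('xyz',s['tool_rot']).as_matrix()
print('cam in tool',(T.T@(-Rm.T@t-s['tool_pos'])).round(3),'\naxes',(T.T@Rm.T).round(2))
# square from both views
for n in('top','side'):
    im,d,c=load(n);P=cloud(d,c);w=(abs(P[...,0]-.465)<.08)&(abs(P[...,1]-.3)<.06)&(P[...,2]>.02)
    st=P[w&(P[...,2]<.036)];print(n,len(st),cv2.minAreaRect(st[:,:2].astype(np.float32)),'topz',np.percentile(st[:,2],[50,90]))
    b=P[w&(P[...,2]>.045)&(P[...,0]<.54)];print(' blade',len(b),b[:,:3].min(0).round(3),b.max(0).round(3),np.median(b,0).round(3))
    print(' stock pts',st.min(0).round(3),st.max(0).round(3))
E
```

```text
{'time': np.float64(1.35), 'qpos': array([-1.363,  0.024,  1.927,  0.   ,  1.19 , -0.217]), 'tool_pos': array([ 0.147, -0.324,  0.227]), 'tool_rot': array([3.141, 0.   , 0.425]), 'contact_force': array([-0.312, -0.587,  0.181]), 'opening': np.float64(0.001)}
cam in tool [ 0.079  0.002 -0.158] 
axes [[ 0.   -0.96 -0.29]
 [ 1.    0.    0.  ]
 [ 0.   -0.29  0.96]]
top 282 ((0.4570602476596832, 0.29589229822158813), (0.10949643701314926, 0.023497911170125008), 24.988618850708008) topz [0.02993608 0.03327673]
 blade 91 [0.481 0.305 0.047] [0.508 0.321 0.128] [0.494 0.312 0.096]
 stock pts [0.405 0.263 0.02 ] [0.511 0.318 0.036]
side 476 ((0.45902568101882935, 0.30164003372192383), (0.1113666519522667, 0.026117216795682907), 25.025171279907227) topz [0.02769471 0.03020319]
 blade 319 [0.482 0.311 0.045] [0.509 0.327 0.127] [0.496 0.32  0.089]
 stock pts [0.407 0.269 0.02 ] [0.511 0.335 0.034]
```

Request:
send_rows:
  plan:
    - [[0,0,0.4],[0,0,-0.1]]
    - [[0,0,0.4],[0,0,-0.1]]
    - [[0,0,0.4],[0,0,-0.1]]
    - [[0,0,0.4],[0,0,-0.1]]
    - [[0,0,0.4],[0,0,-0.1]]
    - [[0,0,0.4],[0,0,-0.1]]
    - [[0,0,0.4],[0,0,-0.1]]
    - [[0,0,0.4],[0,0,-0.1]]
    - [[0,0,0.4],[0,0,-0.1]]
    - [[0,0,0.4],[0,0,-0.1]]

```text
time: 2.6
tool_pos: [0.1465, -0.324, 0.1262]
tool_rot: [3.142, -0.0, 2.001]
contact_force: [-0.6, -0.3, -0.0]
opening: 0.0006
grip_force: 0.0
```

Request:
send_rows:
  plan:
    - [[0.035,1,0],[0,0,-0.045]]
    - [[0.035,1,0],[0,0,-0.045]]
    - [[0.035,1,0],[0,0,-0.045]]
    - [[0.035,1,0],[0,0,-0.045]]
    - [[0.035,1,0],[0,0,-0.045]]
    - [[0.035,1,0],[0,0,-0.045]]
    - [[0.035,1,0],[0,0,-0.045]]
    - [[0.035,1,0],[0,0,-0.045]]
    - [[0.035,1,0],[0,0,-0.045]]
    - [[0.035,1,0],[0,0,-0.045]]

```text
time: 3.85
tool_pos: [0.3219, -0.1511, 0.1265]
tool_rot: [-3.142, 0.0, 2.705]
contact_force: [-0.1, 0.2, 0.4]
opening: 0.0005
grip_force: 0.0
```

Request:
send_rows:
  plan:
    - [[0,0,-1],[0,0,0]]
    - [[0,0,-1],[0,0,0]]
    - [[-0.76,0.92,-0.5],[0,0,0]]
    - [[-0.76,0.92,0],[0,0,0]]
    - [[-0.76,0.92,0],[0,0,0]]
    - [[-0.76,0.92,0],[0,0,0]]
    - [[-0.76,0.92,0],[0,0,0]]
    - [[0,0,0],[0,0,-0.078]]
    - [[0,0,0],[0,0,-0.077]]
    - [[0,0,0],[0,0,0]]

```text
time: 5.1
tool_pos: [0.4562, -0.0878, 0.1888]
tool_rot: [3.142, -0.0, 2.945]
contact_force: [0.4, -0.1, -0.4]
opening: 0.0007
grip_force: 0.0
```

```bash
python3 - <<'E'
from h import *
s=robot.observe();print(s['tool_pos'].round(4),s['tool_rot'].round(3),s['contact_force'].round(2))
im,d,c=grab('wrist');cv2.imwrite('pics/w1.png',im);print(c[0][0,0])
E
```

```text
[ 0.4562 -0.0878  0.1888] [ 3.142 -0.     2.945] [ 0.37 -0.09 -0.38]
334.3134369012976
```

View pics/w1.png

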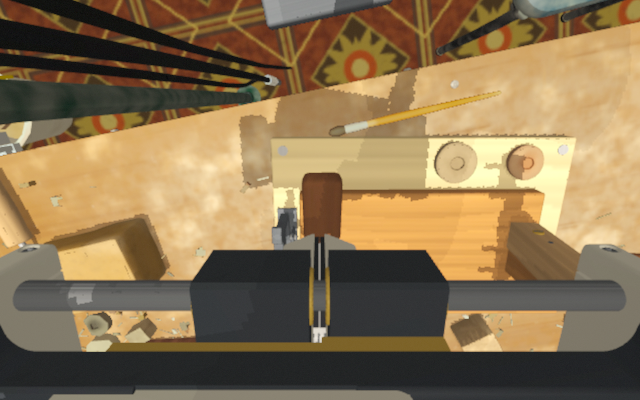

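The wrist view shows the grip at (322,205), the board's front corners at (272,138) and (575,138), the base's front-left corner at (543,191) and the post at the right at (535,250).

```bash
python3 - <<'E'
from h import *
im,d,c=load('wrist');P=cloud(d,c)
for z,uv in [(.018,(272,138)),(.018,(575,138)),(.036,(543,191)),(.036,(345,190)),(.126,(322,205))]:
    p=onplane(*uv,z,c);v,u=uv[1],uv[0];print(uv,p.round(4),'depth',P[v+4,u].round(4))
K,Rm,t=c;s=robot.observe();x=K@(Rm@s['tool_pos']+t);print('tcp px',x[:2]/x[2])
hsv=cv2.cvtColor(im,cv2.COLOR_BGR2HSV)
m=(P[...,2]>.1)&(P[...,2]<.14)&(abs(P[...,0]-.45)<.06)&(abs(P[...,1]+.09)<.05);m[245:]=0
q=P[m];print('grip',len(q),cv2.minAreaRect(q[:,:2].astype(np.float32)),q.max(0),q.min(0))
# fit front edges of board and base by plane-height masks, in world
for z in(.018,.036):
    m=((abs(P[...,2]-z)<.004)).astype(np.uint8);m[245:]=0
    n,l,st,_=cv2.connectedComponentsWithStats(m);i=1+st[1:,4].argmax();x0,y0,w,h,_=st[i]
    pts=[]
    for u in range(x0+8,x0+w-8,4):
        v=np.where(l[:,u]==i)[0]
        if len(v) and v[0]<(160 if z<.02 else 200): pts.append(onplane(u,v[0]-.5,z,c)[:2])
    vx,vy,xx,yy=cv2.fitLine(np.array(pts,np.float32),cv2.DIST_HUBER,0,.01,.01).ravel()
    print(z,st[i],len(pts),'dir deg',np.degrees(np.arctan2(vy,vx)),xx,yy)
    e=[]
    for r in range(y0+12,y0+h-4,3):
        uu=np.where(l[r]==i)[0]
        if len(uu): e.append(onplane(uu[-1]+.5,r,z,c)[:2])
    print(' right-image edge',np.round(e,4)[:12].tolist())
E
```

```text
(272, 138) [ 0.41   -0.1268  0.018 ] depth [ 0.4138 -0.1279  0.0172]
(575, 138) [0.4672 0.1628 0.018 ] depth [0.4712 0.163  0.0178]
(543, 191) [0.5084 0.1207 0.036 ] depth [0.5123 0.1204 0.0364]
(345, 190) [ 0.4704 -0.0665  0.036 ] depth [ 0.4745 -0.0672  0.0353]
(322, 205) [ 0.4519 -0.0863  0.126 ] depth [ 0.4551 -0.0869  0.125 ]
tcp px [321.74257256 250.81088464]
grip 2639 ((0.4588964581489563, -0.10055972635746002), (0.05356963723897934, 0.06169823929667473), 79.26692199707031) [ 0.48520727 -0.0694769   0.13162753] [ 0.42931254 -0.13170374  0.10128612]
0.018 [  271   137   306   104 14019] 73 dir deg 78.82487 0.44359103 0.045840193
 right-image edge [[0.4781, 0.1626], [0.4809, 0.1617], [0.4838, 0.1608], [0.4868, 0.1608], [0.4897, 0.1599], [0.4928, 0.16], [0.4957, 0.159], [0.4987, 0.1581], [0.5018, 0.1582], [0.5048, 0.1572], [0.5078, 0.1563], [0.5109, 0.1564]]
0.036 [ 340  192  205   53 9728] 48 dir deg 78.82287 0.48440462 -0.008407119
 right-image edge [[0.5219, 0.1211], [0.5248, 0.1201], [0.528, 0.1201], [0.531, 0.1191], [0.534, 0.1181], [0.5372, 0.1181], [0.5402, 0.1171], [0.5381, 0.0898], [0.5409, 0.0877], [0.5444, 0.0886], [0.5477, 0.0885], [0.5508, 0.0874]]
```

Request:
send_rows:
  plan:
    - [[0,0,1],[0,0,0]]
    - [[0,0,1],[0,0,0]]
    - [[0,0,0.28],[0,0,0]]
    - [[0.04,0,0.2],[0,0,0]]
    - [[0.04,0,0.2],[0,0,0]]
    - [[0.04,0,0.2],[0,0,0]]
    - [[0.04,0,0.2],[0,0,0]]
    - [[0.04,0,0.2],[0,0,0]]
    - [[0.04,0,0.2],[0,0,0]]
    - [[0.04,0,0.2],[0,0,0]]

```text
time: 6.4
tool_pos: [0.4488, -0.0865, 0.097]
tool_rot: [-3.141, 0.0, 2.946]
contact_force: [-0.9, -0.4, 3.6]
opening: 0.0003
grip_force: 1.8
```

Request:
send_rows:
  plan:
    - [[0.03,0,0.2],[0,0,0]]
    - [[0.03,0,0.2],[0,0,0]]
    - [[0.03,0,0.2],[0,0,0]]
    - [[0,0,0.12],[0,0,0]]
    - [[0,0,0.08],[0,0,0]]
    - [[0,0,0.04],[0,0,0]]
    - [[0,0,0],[0,0,0]]
    - [[0,0,0],[0,0,0]]
    - [[0,0,0],[0,0,0]]
    - [[0,0,0],[0,0,0]]

```text
time: 7.65
tool_pos: [0.4467, -0.0861, 0.0767]
tool_rot: [-3.141, 0.0, 2.946]
contact_force: [-3.8, -0.5, 10.6]
opening: 0.0004
grip_force: 5.7
```

Request:
send_rows:
  plan:
    - [[0,0,0.06],[0,0,0]]
    - [[0,0,0],[0,0,0]]
    - [[0,0,-0.2],[0,0,0]]
    - [[0,0,-0.2],[0,0,0]]
    - [[0,0,-0.6],[0,0,0]]
    - [[0,0,-1],[0,0,0]]
    - [[0,0,-1],[0,0,0]]
    - [[0,0,-1],[0,0,0]]
    - [[0,0,-1],[0,0,0]]
    - [[0,0,-0.5],[0,0,0]]

```text
time: 8.9
tool_pos: [0.4472, -0.0861, 0.213]
tool_rot: [-3.141, 0.002, 2.946]
contact_force: [0.2, 0.7, 0.9]
opening: 0.0006
grip_force: 0.0
```

```bash
python3 - <<'E'
from h import *
s=robot.observe();print(s['tool_pos'].round(4),s['contact_force'].round(2))
for n in('wrist','side','top'):
    im,d,c=grab(n);P=cloud(d,c)
    ex=np.array([.981,-.1939]);ey=np.array([.1939,.981])
    B=np.stack([P[...,:2]@ex-.5263,P[...,:2]@ey-.1022,P[...,2]],-1);np.save(f'B_{n}.npy',B)
    if n=='wrist': B[245:]=0
    w=(B[...,0]>-.10)&(B[...,0]<-.04)&(abs(B[...,1]+.10)<.012)&(B[...,2]>.03);print(n,'lever z',w.sum(),np.percentile(B[w][:,2],[10,50,90]).round(4) if w.sum() else '')
    # base, post, crossbar in board frame
    w=(B[...,2]>.150)&(B[...,2]<.215)&(abs(B[...,0])<.12)&(B[...,1]>0)&(B[...,1]<.16)
    if w.sum() and n!='wrist': print(' crossbar',w.sum(),np.percentile(B[w],[2,50,98],axis=0).round(4).tolist())
    for z0 in(.045,.07,.1,.13):
        w=(B[...,2]>z0)&(B[...,2]<z0+.02)&(abs(B[...,0])<.09)&(B[...,1]>0)&(B[...,1]<.15)
        if w.sum(): print(' post z',z0,w.sum(),np.percentile(B[w],[2,50,98],axis=0).round(4).tolist())
E
```

```text
[ 0.4472 -0.0861  0.213 ] [0.25 0.7  0.87]
wrist lever z 1955 [0.079  0.0805 0.2201]
 post z 0.045 317 [[-0.0207, 0.0843, 0.0456], [-0.0193, 0.0869, 0.0544], [-0.0001, 0.1102, 0.0645]]
 post z 0.07 300 [[-0.0206, 0.0817, 0.0703], [-0.0198, 0.0915, 0.0796], [-0.012, 0.1074, 0.0897]]
side lever z 297 [0.0756 0.3297 0.5705]
 crossbar 691 [[-0.0694, 0.0658, 0.154], [-0.0089, 0.0918, 0.1926], [0.0537, 0.1026, 0.2004]]
 post z 0.045 164 [[-0.0207, 0.047, 0.0452], [0.0076, 0.1153, 0.0542], [0.075, 0.1245, 0.0647]]
 post z 0.07 152 [[-0.021, 0.0931, 0.0709], [0.0037, 0.1127, 0.0811], [0.033, 0.1233, 0.0893]]
 post z 0.1 92 [[-0.0209, 0.0892, 0.1007], [-0.0092, 0.107, 0.1099], [0.0068, 0.1112, 0.1198]]
 post z 0.13 99 [[-0.0209, 0.0843, 0.1304], [-0.0095, 0.103, 0.1406], [0.0062, 0.1065, 0.1499]]
top lever z 523 [0.5642 0.5708 0.5741]
 crossbar 475 [[-0.069, 0.0571, 0.1834], [-0.0082, 0.0773, 0.2001], [0.0537, 0.0915, 0.2053]]
 post z 0.045 148 [[0.0621, 0.0025, 0.0451], [0.0706, 0.0639, 0.0467], [0.0783, 0.1419, 0.0504]]
 post z 0.07 1 [[0.0078, 0.1097, 0.0704], [0.0078, 0.1097, 0.0704], [0.0078, 0.1097, 0.0704]]
 post z 0.1 9 [[-0.0165, 0.1003, 0.1001], [0.0244, 0.1051, 0.1011], [0.0303, 0.1141, 0.1044]]
 post z 0.13 1 [[-0.0212, 0.0988, 0.1401], [-0.0212, 0.0988, 0.1401], [-0.0212, 0.0988, 0.1401]]
```

The lever is held at z 0.080, and the corner lies at about board (-0.007, 0.084). Next I work out the traverse to the square.

```bash
cat >> h.py <<'E'
def rows(p,rv,n,s=None):
    """n equal steps from the present pose to p, rpy rv: shift and turn per row in tool axes and full scales"""
    s=s or robot.observe();p0=s['tool_pos'];a=R.from_euler('xyz',s['tool_rot']);b=R.from_euler('xyz',rv)
    w=(a.inv()*b).as_rotvec();out=[]
    for i in range(n):
        q=a*R.from_rotvec(w*i/n);dl=q.inv().apply((np.array(p)-p0)/n)
        out.append([(dl/.025).round(3).tolist(),(w/n/(np.pi/2)).round(3).tolist()])
    for o in out: print(o)
E
python3 - <<'E'
from h import *
s=robot.observe();s['tool_pos']=s['tool_pos']+[0,0,.04]
rows([.408,.276,.253],[np.pi,0,.436],17,s)
E
```

```text
[[0.255, 0.818, -0.003], [0.0, 0.0, 0.094]]
[[0.373, 0.771, -0.003], [0.0, 0.0, 0.094]]
[[0.482, 0.708, -0.003], [0.0, 0.0, 0.094]]
[[0.581, 0.63, -0.003], [0.0, 0.0, 0.094]]
[[0.667, 0.537, -0.003], [0.0, 0.0, 0.094]]
[[0.739, 0.433, -0.003], [0.0, 0.0, 0.094]]
[[0.795, 0.32, -0.003], [0.0, 0.0, 0.094]]
[[0.833, 0.199, -0.003], [0.0, 0.0, 0.094]]
[[0.853, 0.075, -0.003], [0.0, 0.0, 0.094]]
[[0.855, -0.052, -0.003], [0.0, 0.0, 0.094]]
[[0.838, -0.177, -0.003], [0.0, 0.0, 0.094]]
[[0.803, -0.298, -0.003], [0.0, 0.0, 0.094]]
[[0.75, -0.413, -0.003], [0.0, 0.0, 0.094]]
[[0.682, -0.519, -0.003], [0.0, 0.0, 0.094]]
[[0.598, -0.614, -0.003], [0.0, 0.0, 0.094]]
[[0.501, -0.695, -0.003], [0.0, 0.0, 0.094]]
[[0.393, -0.761, -0.003], [0.0, 0.0, 0.094]]
```

Request:
send_rows:
  plan:
    - [[0,0,-0.8],[0,0,0]]
    - [[0,0,-0.8],[0,0,0]]
    - [[0.25,0.82,0],[0,0,0.094]]
    - [[0.37,0.77,0],[0,0,0.094]]
    - [[0.48,0.71,0],[0,0,0.094]]
    - [[0.58,0.63,0],[0,0,0.094]]
    - [[0.67,0.54,0],[0,0,0.094]]
    - [[0.74,0.43,0],[0,0,0.094]]
    - [[0.8,0.32,0],[0,0,0.094]]
    - [[0.83,0.2,0],[0,0,0.094]]
  gripper: -0.2

```text
time: 10.3
tool_pos: [0.428, 0.0851, 0.2508]
tool_rot: [-3.139, -0.0, 1.76]
contact_force: [0.1, -0.1, 0.5]
opening: 0.0365
grip_force: 0.0
```

Request:
send_rows:
  plan:
    - [[0.85,0.08,0],[0,0,0.094]]
    - [[0.86,-0.05,0],[0,0,0.094]]
    - [[0.84,-0.18,0],[0,0,0.094]]
    - [[0.8,-0.3,0],[0,0,0.094]]
    - [[0.75,-0.41,0],[0,0,0.094]]
    - [[0.68,-0.52,0],[0,0,0.094]]
    - [[0.6,-0.61,0],[0,0,0.094]]
    - [[0.5,-0.7,0],[0,0,0.094]]
    - [[0.39,-0.76,0],[0,0,0.094]]
    - [[0,0,0],[0,0,0]]

```text
time: 11.55
tool_pos: [0.4075, 0.2767, 0.2507]
tool_rot: [3.142, 0.002, 0.439]
contact_force: [-1.1, -0.5, -0.2]
opening: 0.0369
grip_force: 0.0
```

```bash
python3 - <<'E'
from h import *
s=robot.observe();print(s['tool_pos'].round(4),s['tool_rot'].round(3),s['qpos'].round(2),s['opening'])
im,d,c=grab('wrist');cv2.imwrite('pics/w2.png',im)
P=cloud(d,c)
w=(abs(P[...,0]-.465)<.08)&(abs(P[...,1]-.3)<.06)&(P[...,2]>.02)
st=P[w&(abs(P[...,2]-.03)<.004)];print(len(st),cv2.minAreaRect(st[:,:2].astype(np.float32)),np.median(st[:,2]))
b=P[w&(P[...,2]>.05)&(P[...,2]<.14)];print('blade',len(b),cv2.minAreaRect(b[:,:2].astype(np.float32)),b[:,2].max())
E
```

```text
[0.4075 0.2767 0.2507] [3.142e+00 2.000e-03 4.390e-01] [ 0.44  0.27  1.57 -0.    1.31  1.57] 0.036918710156056946
1886 ((0.4590572416782379, 0.2970321476459503), (0.10893681645393372, 0.021647855639457703), 25.75489616394043) 0.029867137303344
blade 205 ((0.49576860666275024, 0.31447139382362366), (0.02797692082822323, 0.003981088753789663), 25.45124626159668) 0.12679086728067218
```

View pics/w2.png

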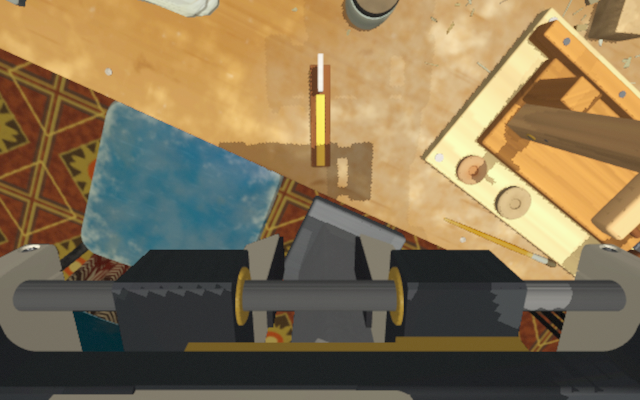

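The square is clear in the view: its blade is at (320,75) and its toe at (320,165), with nothing near the fingers. I'll take it with a 20° tilt so the camera stays away from the post later.

```bash
python3 - <<'E'
from h import *
T=(R.from_euler('z',.447)*R.from_euler('x',np.pi)*R.from_euler('y',20,degrees=True))
rv=T.as_euler('xyz');print(rv, T.as_matrix().round(2).tolist())
rows([.4275,.2819,.07],rv,9)
print('down 10mm:',(T.inv().apply([0,0,-.01])/.025).round(3))
E
```

```text
[ 3.14159265 -0.34906585  0.447     ] [[0.85, 0.43, 0.31], [0.41, -0.9, 0.15], [0.34, 0.0, -0.94]]
[[0.093, 0.013, 0.804], [0.0, 0.025, -0.0]]
[[0.061, 0.014, 0.807], [0.0, 0.025, -0.0]]
[[0.03, 0.014, 0.809], [0.0, 0.025, -0.0]]
[[-0.002, 0.014, 0.809], [0.0, 0.025, -0.0]]
[[-0.033, 0.014, 0.808], [0.0, 0.025, -0.0]]
[[-0.065, 0.014, 0.806], [0.0, 0.025, -0.0]]
[[-0.096, 0.014, 0.803], [0.0, 0.025, -0.0]]
[[-0.128, 0.014, 0.799], [0.0, 0.025, -0.0]]
[[-0.159, 0.014, 0.793], [0.0, 0.025, -0.0]]
down 10mm: [-0.137 -0.     0.376]
```

Request:
send_rows:
  plan:
    - [[0.09,0.014,0.8],[0,0.025,-0.005]]
    - [[0.06,0.014,0.8],[0,0.025,0]]
    - [[0.03,0.014,0.8],[0,0.025,0]]
    - [[0,0.014,0.8],[0,0.025,0]]
    - [[-0.03,0.014,0.8],[0,0.025,0]]
    - [[-0.065,0.014,0.8],[0,0.025,0]]
    - [[-0.095,0.014,0.8],[0,0.025,0]]
    - [[-0.13,0.014,0.8],[0,0.025,0]]
    - [[-0.16,0.014,0.8],[0,0.022,0]]
    - [[0,0,0],[0,0,0]]

```text
time: 12.85
tool_pos: [0.4269, 0.2806, 0.0705]
tool_rot: [3.14, -0.344, 0.445]
contact_force: [0.2, 0.7, 0.5]
opening: 0.0366
grip_force: 0.0
```

```bash
python3 - <<'E'
from h import *
s=robot.observe();print(s['tool_pos'].round(4),s['tool_rot'].round(3))
rows([.4275,.2819,.006],[3.1416,-.349,.447],4)
E
```

```text
[0.4269 0.2806 0.0705] [ 3.14  -0.344  0.445]
[[-0.208, -0.01, 0.611], [0.0, 0.001, -0.0]]
[[-0.208, -0.01, 0.611], [0.0, 0.001, -0.0]]
[[-0.209, -0.01, 0.611], [0.0, 0.001, -0.0]]
[[-0.21, -0.009, 0.61], [0.0, 0.001, -0.0]]
```

Request:
send_rows:
  plan:
    - [[-0.208,-0.01,0.61],[0,0,0]]
    - [[-0.208,-0.01,0.61],[0,0,0]]
    - [[-0.208,-0.01,0.61],[0,0,0]]
    - [[-0.208,-0.01,0.61],[0,0.003,0]]
    - [[0,0,0],[0,0,0]]
    - [[0,0,0],[0,0,0]]
    - [[0,0,0],[0,0,0]]
    - [[0,0,0],[0,0,0]]
    - [[0,0,0],[0,0,0]]
    - [[0,0,0],[0,0,0]]

```text
time: 14.1
tool_pos: [0.4368, 0.2891, 0.0275]
tool_rot: [3.14, -0.321, 0.444]
contact_force: [-0.0, 0.4, 0.2]
opening: 0.0364
grip_force: 0.0
```

Request:
send_rows:
  plan:
    - [[0,0,0],[0,0,0]]
    - [[0,0,0],[0,0,0]]
    - [[0,0,0],[0,0,0]]
    - [[0,0,0],[0,0,0]]
    - [[0,0,0],[0,0,0]]
    - [[0,0,0],[0,0,0]]
    - [[0,0,0],[0,0,0]]
    - [[0,0,0],[0,0,0]]
    - [[0,0,0],[0,0,0]]
    - [[0,0,0],[0,0,0]]
  gripper: -1
  force: 45

```text
time: 15.35
tool_pos: [0.4368, 0.2891, 0.0274]
tool_rot: [3.14, -0.321, 0.444]
contact_force: [1.4, -0.3, -0.1]
opening: 0.0204
grip_force: 45.0
```

```bash
python3 - <<'E'
from h import *
s=robot.observe();print({k:np.round(s[k],3) for k in ('qpos','joint_efforts','tool_pos','tool_rot')})
E
```

```text
{'qpos': array([4.380e-01, 4.960e-01, 2.042e+00, 1.000e-03, 2.830e-01, 1.565e+00]), 'joint_efforts': array([ 2.4600e-01, -4.0410e+01, -1.3995e+01,  6.5000e-02, -1.5660e+00,
        1.2000e-02]), 'tool_pos': array([0.437, 0.289, 0.027]), 'tool_rot': array([ 3.14 , -0.321,  0.444])}
```

Joint 5 hit its limit, so the tilt was too large at this reach. I'll open again, take a 12° tilt and go lower.

```bash
python3 - <<'E'
from h import *
rv=(R.from_euler('z',.447)*R.from_euler('x',np.pi)*R.from_euler('y',12,degrees=True)).as_euler('xyz')
rows([.4239,.2801,.006],rv,6)
E
```

```text
[[-0.143, 0.017, 0.103], [0.0, -0.012, -0.0]]
[[-0.141, 0.017, 0.105], [0.0, -0.012, -0.0]]
[[-0.139, 0.017, 0.108], [0.0, -0.012, -0.0]]
[[-0.137, 0.017, 0.111], [0.0, -0.012, -0.0]]
[[-0.135, 0.017, 0.113], [0.0, -0.012, -0.0]]
[[-0.133, 0.017, 0.116], [0.0, -0.012, -0.0]]
```

Request:
send_rows:
  plan:
    - [[0,0,0],[0,0,0]]
    - [[0,0,0],[0,0,0]]
    - [[0,0,0],[0,0,0]]
    - [[0,0,0],[0,0,0]]
    - [[0,0,0],[0,0,0]]
    - [[0,0,0],[0,0,0]]
    - [[0,0,0],[0,0,0]]
    - [[0,0,0],[0,0,0]]
    - [[0,0,0],[0,0,0]]
    - [[0,0,0],[0,0,0]]
  gripper: -0.2

```text
time: 16.6
tool_pos: [0.4368, 0.2891, 0.0274]
tool_rot: [3.14, -0.321, 0.444]
contact_force: [0.1, 0.3, 0.0]
opening: 0.0366
grip_force: 0.0
```

Request:
send_rows:
  plan:
    - [[0,0,0],[0,-0.024,0]]
    - [[0,0,0],[0,-0.024,0]]
    - [[0,0,0],[0,-0.024,0]]
    - [[-0.195,0.025,0.177],[0,0,0]]
    - [[-0.195,0.025,0.177],[0,0,0]]
    - [[-0.195,0.025,0.177],[0,0,0]]
    - [[-0.195,0.025,0.177],[0,0,0]]
    - [[0,0,0],[0,0,0]]
    - [[0,0,0],[0,0,0]]
    - [[0,0,0],[0,0,0]]

```text
time: 17.85
tool_pos: [0.4242, 0.2804, 0.0063]
tool_rot: [3.14, -0.208, 0.444]
contact_force: [0.3, -0.2, 0.0]
opening: 0.0366
grip_force: 0.0
```

```bash
python3 - <<'E'
from h import *
s=robot.observe();print(s['tool_pos'].round(4),s['tool_rot'].round(3),s['qpos'].round(3))
rv=(R.from_euler('z',.447)*R.from_euler('x',np.pi)*R.from_euler('y',12,degrees=True)).as_euler('xyz')
rows([.4239,.2801,.006],rv,1)
im,d,c=grab('side');P=cloud(d,c);w=(abs(P[...,0]-.465)<.08)&(abs(P[...,1]-.3)<.06)&(P[...,2]>.045)&(P[...,2]<.12)&(P[...,0]>.47)&(P[...,0]<.52);b=P[w]
print(len(b),np.percentile(b,[2,50,98],axis=0).round(3).tolist())
E
```

```text
[0.4242 0.2804 0.0063] [ 3.14  -0.208  0.444] [0.433 0.541 2.    0.002 0.393 1.558]
[[-0.019, 0.005, 0.008], [0.001, 0.001, -0.002]]
282 [[0.483, 0.313, 0.047], [0.496, 0.321, 0.084], [0.509, 0.326, 0.119]]
```

Request:
send_rows:
  plan:
    - [[0,0,0],[0,0,0]]
    - [[0,0,0],[0,0,0]]
    - [[0,0,0],[0,0,0]]
    - [[0,0,0],[0,0,0]]
    - [[0,0,0],[0,0,0]]
    - [[0,0,0],[0,0,0]]
    - [[0,0,0],[0,0,0]]
    - [[0,0,0],[0,0,0]]
    - [[0,0,0],[0,0,0]]
    - [[0,0,0],[0,0,0]]
  gripper: -1
  force: 50

```text
time: 19.15
tool_pos: [0.424, 0.2803, 0.0062]
tool_rot: [3.14, -0.208, 0.444]
contact_force: [-0.8, 1.8, 2.9]
opening: 0.0218
grip_force: 49.7
```

Request:
send_rows:
  plan:
    - [[0.04,0,-0.2],[0,0,0]]
    - [[0.08,0,-0.39],[0,0,0]]
    - [[0.125,0,-0.59],[0,0,0]]
    - [[0.166,0,-0.78],[0,0,0]]
    - [[0.166,0,-0.78],[0,0,0]]
    - [[0.166,0,-0.78],[0,0,0]]
    - [[0.166,0,-0.78],[0,0,0]]
    - [[0.166,0,-0.78],[0,0,0]]
    - [[0.166,0,-0.78],[0,0,0]]
    - [[0,0,0],[0,0,0]]

```text
time: 20.4
tool_pos: [0.4246, 0.2808, 0.1575]
tool_rot: [3.14, -0.211, 0.444]
contact_force: [0.1, 0.7, -2.0]
opening: 0.0217
grip_force: 49.7
```

```bash
cat >> h.py <<'E'
EX=np.array([.981,-.1939]);EY=np.array([.1939,.981]);C0=np.array([.5263,.1022])
def b2w(x,y): return EX*(C0[0]+x)+EY*(C0[1]+y)
E
python3 - <<'E'
from h import *
s=robot.observe();print(s['tool_pos'].round(4),s['tool_rot'].round(3),s['qpos'].round(3))
# target yaw: square y along board y: azimuth 78.82 deg; grasp offset yaw ~ tool x = square y
T=R.from_euler('z',np.radians(78.82))*R.from_euler('x',np.pi)*R.from_euler('y',12,degrees=True)
p=b2w(-.12,-.030);print('pre',p)
rows([*p,.145],T.as_euler('xyz'),14)
im,d,c=grab('wrist');P=cloud(d,c);Tm=R.from_euler('xyz',s['tool_rot']);Q=Tm.inv().apply((P-s['tool_pos']).reshape(-1,3)).reshape(P.shape)
# square in tool frame, tilt-compensated
q=R.from_euler('y',12,degrees=True).apply(Q.reshape(-1,3)).reshape(P.shape)
w=(abs(q[...,1])<.02)&(q[...,0]>.025)&(q[...,0]<.12)&(q[...,2]>-.15)&(q[...,2]<.02)
st=w&(q[...,2]>-.05);b=w&(q[...,2]<-.05)
for m in(st,b): print(m.sum(),np.percentile(q[m],[2,50,98],axis=0).round(4).tolist() if m.sum() else '')
E
```

```text
[0.4246 0.2808 0.1575] [ 3.14  -0.211  0.444] [4.330e-01 2.800e-01 1.851e+00 1.000e-03 8.000e-01 1.560e+00]
pre [ 0.41257988 -0.00795337]
[[-0.384, 0.73, -0.045], [0.009, -0.0, -0.041]]
[[-0.431, 0.703, -0.055], [0.009, -0.0, -0.041]]
[[-0.476, 0.673, -0.064], [0.009, -0.0, -0.041]]
[[-0.518, 0.639, -0.073], [0.009, -0.0, -0.041]]
[[-0.559, 0.603, -0.082], [0.009, -0.0, -0.041]]
[[-0.597, 0.564, -0.09], [0.009, -0.0, -0.041]]
[[-0.632, 0.523, -0.098], [0.009, -0.0, -0.041]]
[[-0.665, 0.479, -0.105], [0.009, -0.0, -0.041]]
[[-0.695, 0.434, -0.111], [0.009, -0.0, -0.041]]
[[-0.721, 0.386, -0.117], [0.009, -0.0, -0.041]]
[[-0.745, 0.336, -0.122], [0.009, -0.0, -0.041]]
[[-0.765, 0.286, -0.126], [0.009, -0.0, -0.041]]
[[-0.782, 0.233, -0.13], [0.009, -0.0, -0.041]]
[[-0.796, 0.18, -0.133], [0.009, -0.0, -0.041]]
7141 [[0.0263, -0.0092, -0.0253], [0.0565, 0.0018, -0.0235], [0.0916, 0.0118, -0.0221]]
1854 [[0.0658, -0.0008, -0.1182], [0.0662, 0.0011, -0.1057], [0.0687, 0.0031, -0.0558]]
```

The grasp is good: the heel is about 94 mm ahead of the TCP, the stock is level, and the TCP sits about 6 mm above the underside. Next comes the transfer in front of the board at a safe height.

```bash
python3 - <<'E'
from h import *
s=robot.observe()
T=R.from_euler('z',np.radians(78.82))*R.from_euler('x',np.pi)*R.from_euler('y',12,degrees=True)
rows([*b2w(-.12,-.044),.20],T.as_euler('xyz'),15)
print('tool per 10mm board x:',(T.inv().apply([*(EX*.01),0])/.025).round(3),'board y',(T.inv().apply([*(EY*.01),0])/.025).round(3),'down',(T.inv().apply([0,0,-.01])/.025).round(3))
E
```

```text
[[-0.347, 0.712, -0.192], [0.008, 0.0, -0.039]]
[[-0.39, 0.687, -0.201], [0.008, 0.0, -0.039]]
[[-0.431, 0.659, -0.21], [0.008, 0.0, -0.039]]
[[-0.47, 0.629, -0.218], [0.008, 0.0, -0.039]]
[[-0.507, 0.597, -0.226], [0.008, 0.0, -0.039]]
[[-0.542, 0.562, -0.234], [0.008, 0.0, -0.039]]
[[-0.575, 0.525, -0.241], [0.008, 0.0, -0.039]]
[[-0.606, 0.486, -0.247], [0.008, 0.0, -0.039]]
[[-0.634, 0.445, -0.253], [0.008, 0.0, -0.039]]
[[-0.66, 0.402, -0.259], [0.008, 0.0, -0.039]]
[[-0.683, 0.358, -0.264], [0.008, 0.0, -0.039]]
[[-0.703, 0.312, -0.268], [0.008, 0.0, -0.039]]
[[-0.721, 0.265, -0.272], [0.008, 0.0, -0.039]]
[[-0.736, 0.217, -0.275], [0.008, 0.0, -0.039]]
[[-0.747, 0.169, -0.278], [0.008, 0.0, -0.039]]
tool per 10mm board x: [-0.   0.4 -0. ] board y [0.391 0.    0.083] down [-0.083 -0.     0.391]
```

Request:
send_rows:
  plan:
    - [[-0.35,0.71,-0.19],[0.008,0,-0.039]]
    - [[-0.39,0.69,-0.2],[0.008,0,-0.039]]
    - [[-0.43,0.66,-0.21],[0.008,0,-0.039]]
    - [[-0.47,0.63,-0.22],[0.008,0,-0.039]]
    - [[-0.51,0.6,-0.23],[0.008,0,-0.039]]
    - [[-0.54,0.56,-0.23],[0.008,0,-0.039]]
    - [[-0.575,0.525,-0.24],[0.008,0,-0.039]]
    - [[-0.605,0.485,-0.25],[0.008,0,-0.039]]
    - [[-0.635,0.445,-0.25],[0.008,0,-0.039]]
    - [[-0.66,0.4,-0.26],[0.008,0,-0.039]]

```text
time: 21.7
tool_pos: [0.4141, 0.0783, 0.1846]
tool_rot: [3.139, -0.205, 1.071]
contact_force: [0.9, -1.0, -1.2]
opening: 0.0212
grip_force: 49.7
```

Request:
send_rows:
  plan:
    - [[-0.685,0.36,-0.26],[0.008,0,-0.039]]
    - [[-0.705,0.31,-0.27],[0.008,0,-0.039]]
    - [[-0.72,0.265,-0.27],[0.008,0,-0.039]]
    - [[-0.735,0.215,-0.275],[0.008,0,-0.039]]
    - [[-0.745,0.17,-0.28],[0.008,0,-0.039]]
    - [[0,0,0],[0,0,0]]
    - [[0,0,0],[0,0,0]]
    - [[0,0,0],[0,0,0]]
    - [[0,0,0],[0,0,0]]
    - [[0,0,0],[0,0,0]]

```text
time: 22.95
tool_pos: [0.4106, -0.0213, 0.2005]
tool_rot: [3.136, -0.204, 1.383]
contact_force: [0.3, 0.5, -1.6]
opening: 0.0216
grip_force: 49.7
```

```bash
python3 - <<'E'
from h import *
s=robot.observe();print(s['tool_pos'].round(4),s['tool_rot'].round(3),s['qpos'].round(3))
T=R.from_euler('z',np.radians(78.82))*R.from_euler('x',np.pi)*R.from_euler('y',12,degrees=True)
# heel mid-x should be board x -.007; square sits at tool y +.0012 => TCP board x = -.007-.001
rows([*b2w(-.008,-.046),.20],T.as_euler('xyz'),6)
# refine post / corner with wrist view (post left of blade)
im,d,c=grab('wrist');P=cloud(d,c);B=np.stack([P[...,:2]@EX-C0[0],P[...,:2]@EY-C0[1],P[...,2]],-1)
for z0,z1 in((.045,.06),(.06,.08),(.08,.1),(.1,.13),(.13,.16),(.16,.183)):
    w=(B[...,2]>z0)&(B[...,2]<z1)&(abs(B[...,0]+.007)<.02)&(B[...,1]>.03)&(B[...,1]<.13)
    if w.sum()>5: print(z0,w.sum(),np.percentile(B[w],[3,50,97],axis=0).round(4).tolist())
E
```

```text
[ 0.4106 -0.0213  0.2005] [ 3.136 -0.204  1.383] [-0.399  0.158  1.875  0.22   1.156 -0.304]
[[-0.022, 0.742, 0.003], [0.0, 0.001, 0.001]]
[[-0.021, 0.742, 0.002], [0.0, 0.001, 0.001]]
[[-0.021, 0.742, 0.002], [0.0, 0.001, 0.001]]
[[-0.02, 0.742, 0.001], [0.0, 0.001, 0.001]]
[[-0.019, 0.743, 0.001], [0.0, 0.001, 0.001]]
[[-0.018, 0.743, 0.0], [0.0, 0.001, 0.001]]
0.045 199 [[-0.0202, 0.0846, 0.0455], [-0.0196, 0.0921, 0.0526], [0.004, 0.1096, 0.0592]]
0.06 225 [[-0.0214, 0.0817, 0.061], [-0.018, 0.0839, 0.0685], [0.0052, 0.1012, 0.0795]]
0.08 282 [[-0.0201, 0.0792, 0.0819], [-0.0193, 0.0816, 0.0939], [0.0045, 0.1024, 0.0995]]
0.1 744 [[-0.0202, 0.0757, 0.101], [-0.0196, 0.0833, 0.1153], [0.0046, 0.1009, 0.1289]]
0.13 654 [[-0.0203, 0.0718, 0.1308], [-0.0195, 0.0761, 0.1431], [0.0054, 0.0909, 0.1582]]
0.16 736 [[-0.0202, 0.0689, 0.1615], [-0.0099, 0.0705, 0.1763], [0.0059, 0.0759, 0.1829]]
```

Request:
send_rows:
  plan:
    - [[-0.02,0.742,0],[0,0.004,0.003]]
    - [[-0.02,0.742,0],[0,0,0]]
    - [[-0.02,0.742,0],[0,0,0]]
    - [[-0.02,0.742,0],[0,0,0]]
    - [[-0.02,0.742,0],[0,0,0]]
    - [[-0.02,0.742,0],[0,0,0]]
    - [[-0.16,0,0.78],[0,0,0]]
    - [[-0.16,0,0.78],[0,0,0]]
    - [[-0.16,0,0.78],[0,0,0]]
    - [[0,0,0],[0,0,0]]

```text
time: 24.25
tool_pos: [0.5187, -0.045, 0.1394]
tool_rot: [3.141, -0.211, 1.377]
contact_force: [-0.7, -0.3, -2.1]
opening: 0.0219
grip_force: 49.7
```

```bash
python3 - <<'E'
from h import *
s=robot.observe();print(s['tool_pos'].round(4),s['tool_rot'].round(3),s['qpos'].round(3),s['contact_force'].round(1))
T=R.from_euler('z',np.radians(78.82))*R.from_euler('x',np.pi)*R.from_euler('y',12,degrees=True)
rows([*b2w(-.008,-.040),.062],T.as_euler('xyz'),5)
im,d,c=grab('wrist')
for n in('wrist',):
    P=cloud(d,c);B=np.stack([P[...,:2]@EX-C0[0],P[...,:2]@EY-C0[1],P[...,2]],-1)
    for nm,w in(('stocktop',(abs(B[...,2]-.150)<.012)&(B[...,1]>-.03)&(B[...,1]<.015)),('blade',(B[...,2]>.18)&(B[...,2]<.27)&(B[...,1]>.0)&(B[...,1]<.057))):
        w&=abs(B[...,0]+.008)<.02
        if w.sum()>5: print(nm,w.sum(),np.percentile(B[w],[3,50,97],axis=0).round(4).tolist(),np.polyfit(B[w][:,1],B[w][:,2],1).round(3),'yaw',np.polyfit(B[w][:,1],B[w][:,0],1).round(3))
cv2.imwrite('pics/w3.png',im)
E
```

```text
[ 0.5187 -0.045   0.1394] [ 3.141 -0.211  1.377] [-0.363  0.426  1.68   0.236  1.083 -0.285] [-0.7 -0.3 -2.1]
[[-0.085, 0.005, 0.615], [0.0, -0.0, 0.0]]
[[-0.085, 0.005, 0.615], [0.0, -0.0, 0.0]]
[[-0.084, 0.006, 0.615], [0.0, -0.0, 0.0]]
[[-0.084, 0.006, 0.615], [0.0, -0.0, 0.0]]
[[-0.084, 0.006, 0.615], [0.0, -0.0, 0.0]]
stocktop 333 [[-0.0188, -0.0284, 0.1611], [-0.0086, -0.0104, 0.1618], [0.0035, 0.0137, 0.162]] [0.003 0.162] yaw [-0.009 -0.008]
blade 1901 [[-0.0103, 0.018, 0.1906], [-0.0084, 0.0183, 0.2448], [-0.0065, 0.0204, 0.2576]] [9.281 0.067] yaw [ 0.105 -0.01 ]
```

View pics/w3.png

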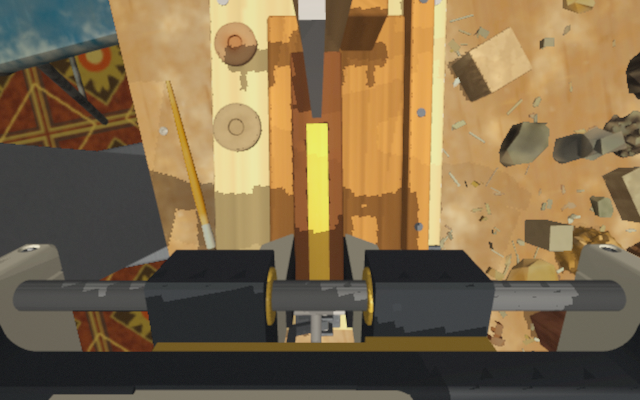

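The view shows the square over the base, aligned with the post, with a level stock. I'll descend.

Request:
send_rows:
  plan:
    - [[-0.085,0.005,0.615],[0,0,0]]
    - [[-0.085,0.005,0.615],[0,0,0]]
    - [[-0.085,0.005,0.615],[0,0,0]]
    - [[-0.085,0.005,0.615],[0,0,0]]
    - [[-0.085,0.005,0.615],[0,0,0]]
    - [[-0.033,0,0.156],[0,0,0]]
    - [[-0.033,0,0.156],[0,0,0]]
    - [[-0.033,0,0.156],[0,0,0]]
    - [[-0.033,0,0.156],[0,0,0]]
    - [[0,0,0],[0,0,0]]

```text
time: 25.55
tool_pos: [0.5216, -0.04, 0.0471]
tool_rot: [3.138, -0.211, 1.377]
contact_force: [0.8, 0.5, -1.6]
opening: 0.0218
grip_force: 49.7
```

Request:
send_rows:
  plan:
    - [[-0.008,0,0.039],[0,0,0]]
    - [[0,0,0],[0,0,0]]
    - [[-0.008,0,0.039],[0,0,0]]
    - [[0,0,0],[0,0,0]]
    - [[-0.004,0,0.02],[0,0,0]]
    - [[0,0,0],[0,0,0]]
    - [[0,0,0],[0,0,0]]
    - [[0,0,0],[0,0,0]]
    - [[0,0,0],[0,0,0]]
    - [[0,0,0],[0,0,0]]

```text
time: 26.8
tool_pos: [0.5217, -0.04, 0.0448]
tool_rot: [3.137, -0.211, 1.378]
contact_force: [-0.6, -0.1, -1.8]
opening: 0.0215
grip_force: 49.7
```

Request:
send_rows:
  plan:
    - [[-0.008,0,0.039],[0,0,0]]
    - [[0,0,0],[0,0,0]]
    - [[0.156,0,0.033],[0,0,0]]
    - [[0.156,0,0.033],[0,0,0]]
    - [[0.156,0,0.033],[0,0,0]]
    - [[0.078,0,0.016],[0,0,0]]
    - [[0.078,0,0.016],[0,0,0]]
    - [[0,0,0],[0,0,0]]
    - [[0,0,0],[0,0,0]]
    - [[0,0,0],[0,0,0]]

```text
time: 28.05
tool_pos: [0.5248, -0.0244, 0.0438]
tool_rot: [3.137, -0.211, 1.377]
contact_force: [-1.3, 1.1, -1.0]
opening: 0.0212
grip_force: 49.7
```

Request:
send_rows:
  plan:
    - [[-0.005,0,0.024],[0,0,0]]
    - [[0,0,0],[0,0,0]]
    - [[0.05,0,0.01],[0,0,0]]
    - [[0.05,0,0.01],[0,0,0]]
    - [[0.05,0,0.01],[0,0,0]]
    - [[0.05,0,0.01],[0,0,0]]
    - [[0.05,0,0.01],[0,0,0]]
    - [[0.05,0,0.01],[0,0,0]]
    - [[0.05,0,0.01],[0,0,0]]
    - [[0,0,0],[0,0,0]]

```text
time: 29.3
tool_pos: [0.5266, -0.0155, 0.0434]
tool_rot: [3.137, -0.211, 1.378]
contact_force: [-0.3, -2.1, -1.1]
opening: 0.0219
grip_force: 49.7
```

```bash
cat > m.py <<'E'
from h import *
s=robot.observe();p=s['tool_pos'];print('tcp board',(p[:2]@EX-C0[0]).round(4),(p[:2]@EY-C0[1]).round(4),p[2].round(4),s['tool_rot'].round(3),'F',s['contact_force'].round(1),s['qpos'].round(2))
im,d,c=grab('wrist');P=cloud(d,c);B=np.stack([P[...,:2]@EX-C0[0],P[...,:2]@EY-C0[1],P[...,2]],-1)
yt=p[:2]@EY-C0[1]
def rep(n,w,f):
    if w.sum()>8: print(n,w.sum(),np.percentile(B[w],[3,50,97],axis=0).round(4).tolist(),f(B[w]))
X=abs(B[...,0]+.007)<.018
rep('stock',X&(abs(B[...,2]-.067)<.008)&(B[...,1]>yt+.02)&(B[...,1]<yt+.06),lambda q:('dz/dy',np.polyfit(q[:,1],q[:,2],1).round(4)))
rep('blade r',X&(abs(B[...,0]+.008)<.004)&(B[...,2]>.075)&(B[...,2]<.155)&(abs(B[...,1]-yt-.065)<.008),lambda q:('dy/dz',np.polyfit(q[:,2],q[:,1],1).round(4)))
rep('post r',X&(B[...,2]>.08)&(B[...,2]<.18)&(B[...,1]>yt+.078)&(abs(B[...,0]+.008)>.004)&(abs(B[...,0]+.007)<.010),lambda q:('dy/dz',np.polyfit(q[:,2],q[:,1],1).round(4)))
rep('base top',(abs(B[...,2]-.036)<.004)&(B[...,0]>-.06)&(B[...,0]<.0)&(abs(B[...,1]-.02)<.03),lambda q:np.polyfit(q[:,1],q[:,2],1).round(4))
w=(abs(B[...,2]-.036)<.004)&(abs(B[...,1]-.02)<.03);print('base front edge x',np.percentile(B[w][:,0],1).round(4))
E
python3 m.py
```

```text
tcp board -0.0067 -0.0153 0.0434 [ 3.137 -0.211  1.378] F [-0.3 -2.1 -1.1] [-0.3   0.56  1.77  0.28  0.85 -0.3 ]
stock 4549 [[-0.0163, 0.006, 0.0659], [-0.0058, 0.025, 0.0672], [0.0043, 0.0435, 0.0685]] ('dz/dy', array([0.0041, 0.0671]))
blade r 1230 [[-0.0086, 0.0481, 0.0838], [-0.0067, 0.0485, 0.1376], [-0.0049, 0.0488, 0.1542]] ('dy/dz', array([-0.004,  0.049]))
post r 740 [[-0.0167, 0.0805, 0.081], [-0.0023, 0.0815, 0.093], [0.0027, 0.0825, 0.1017]] ('dy/dz', array([-0.0789,  0.0888]))
base top 6075 [[-0.0472, -0.0081, 0.0343], [-0.0336, 0.0204, 0.0356], [-0.0201, 0.0482, 0.0368]] [0.0008 0.0356]
base front edge x -0.0472
```

Request:
send_rows:
  plan:
    - [[0.037,0,0.016],[0,0,0]]
    - [[0.037,0,0.016],[0,0,0]]
    - [[0.037,0,0.016],[0,0,0]]
    - [[0.037,0,0.016],[0,0,0]]
    - [[0.037,0,0.016],[0,0,0]]
    - [[0.037,0,0.016],[0,0,0]]
    - [[0,0,0],[0,0,0]]
    - [[0,0,0],[0,0,0]]
    - [[0,0,0],[0,0,0]]
    - [[0,0,0],[0,0,0]]

```text
time: 30.6
tool_pos: [0.5277, -0.0097, 0.0422]
tool_rot: [3.137, -0.211, 1.378]
contact_force: [-0.1, -0.1, 1.1]
opening: 0.0213
grip_force: 49.7
```

```bash
python3 m.py
```

```text
tcp board -0.0067 -0.0094 0.0422 [ 3.137 -0.211  1.378] F [-0.1 -0.1  1.1] [-0.29  0.57  1.77  0.28  0.84 -0.29]
stock 4540 [[-0.0162, 0.0119, 0.0648], [-0.0058, 0.0309, 0.0661], [0.0044, 0.0494, 0.0673]] ('dz/dy', array([0.0058, 0.0659]))
blade r 1291 [[-0.0087, 0.0539, 0.0845], [-0.0068, 0.0544, 0.1379], [-0.0049, 0.0547, 0.1544]] ('dy/dz', array([-0.0045,  0.0549]))
post r 1211 [[-0.0166, 0.0825, 0.0812], [-0.0025, 0.0831, 0.0975], [0.0027, 0.0836, 0.108]] ('dy/dz', array([-0.0151,  0.0845]))
base top 5842 [[-0.0472, -0.006, 0.0342], [-0.034, 0.022, 0.0356], [-0.02, 0.0483, 0.0368]] [0.0006 0.0356]
base front edge x -0.0472
```

Request:
send_rows:
  plan:
    - [[0.015,0,0.02],[0,0,0]]
    - [[0.016,0,0.02],[0,0,0]]
    - [[0.016,0,0.015],[0,0,0]]
    - [[0,0,0],[0,0,0]]
    - [[0,0,0],[0,0,0]]
    - [[0,0,0],[0,0,0]]
    - [[0,0,0],[0,0,0]]
    - [[0,0,0],[0,0,0]]
    - [[0,0,0],[0,0,0]]
    - [[0,0,0],[0,0,0]]

```text
time: 31.9
tool_pos: [0.5281, -0.0094, 0.0421]
tool_rot: [3.136, -0.209, 1.378]
contact_force: [-5.1, -7.1, 12.2]
opening: 0.0217
grip_force: 49.7
```

```bash
python3 m.py
```

```text
tcp board -0.0064 -0.009 0.0421 [ 3.136 -0.209  1.378] F [-5.1 -7.1 12.2] [-0.29  0.57  1.77  0.28  0.84 -0.29]
stock 4548 [[-0.016, 0.0123, 0.0646], [-0.0056, 0.0313, 0.0658], [0.0046, 0.0499, 0.0671]] ('dz/dy', array([0.0005, 0.0658]))
blade r 1322 [[-0.0085, 0.0547, 0.0839], [-0.0066, 0.055, 0.1376], [-0.0047, 0.0554, 0.1543]] ('dy/dz', array([-0.0005,  0.0551]))
post r 1240 [[-0.0166, 0.0828, 0.0814], [-0.0026, 0.0834, 0.0975], [0.0027, 0.0839, 0.1081]] ('dy/dz', array([-0.0072,  0.0841]))
base top 5883 [[-0.0472, -0.006, 0.0343], [-0.034, 0.0219, 0.0356], [-0.0197, 0.0482, 0.0369]] [-0.0004  0.0356]
base front edge x -0.0472
```

Request:
send_rows:
  plan:
    - [[0.012,0,0],[0,0,0]]
    - [[0.012,0,0],[0,0,0]]
    - [[0.012,0,0],[0,0,0]]
    - [[0,0,0],[0,0,0]]
    - [[0,0,0],[0,0,0]]
    - [[0,0,0],[0,0,0]]
    - [[0,0,0],[0,0,0]]
    - [[0,0,0],[0,0,0]]
    - [[0,0,0],[0,0,0]]
    - [[0,0,0],[0,0,0]]

```text
time: 33.2
tool_pos: [0.5284, -0.009, 0.0422]
tool_rot: [3.136, -0.209, 1.378]
contact_force: [-4.7, -8.9, 9.4]
opening: 0.0217
grip_force: 49.7
```

```bash
python3 m.py
```

```text
tcp board -0.0062 -0.0086 0.0422 [ 3.136 -0.209  1.378] F [-4.7 -8.9  9.4] [-0.29  0.57  1.77  0.28  0.84 -0.29]
stock 4548 [[-0.0158, 0.0127, 0.0646], [-0.0057, 0.0318, 0.0659], [0.0048, 0.0503, 0.0671]] ('dz/dy', array([0.    , 0.0658]))
blade r 1315 [[-0.0084, 0.0551, 0.084], [-0.0065, 0.0554, 0.1379], [-0.0046, 0.0558, 0.1544]] ('dy/dz', array([-0.0004,  0.0555]))
post r 1268 [[-0.0166, 0.083, 0.0812], [-0.0026, 0.0835, 0.0977], [0.0027, 0.084, 0.1087]] ('dy/dz', array([-0.0041,  0.0839]))
base top 5852 [[-0.0471, -0.0057, 0.0342], [-0.0339, 0.022, 0.0356], [-0.0195, 0.0481, 0.0368]] [0.0002 0.0356]
base front edge x -0.0472
```

Request:
send_rows:
  plan:
    - [[0.016,0,0.006],[0,0,0]]
    - [[0.016,0,0.006],[0,0,0]]
    - [[0.016,0,0.006],[0,0,0]]
    - [[0,0,0],[0,0,0]]
    - [[0,0,0],[0,0,0]]
    - [[0,0,0],[0,0,0]]
    - [[0,0,0],[0,0,0]]
    - [[0,0,0],[0,0,0]]
    - [[0,0,0],[0,0,0]]
    - [[0,0,0],[0,0,0]]

```text
time: 34.5
tool_pos: [0.5285, -0.0088, 0.0422]
tool_rot: [3.135, -0.207, 1.379]
contact_force: [-7.3, -15.0, 13.4]
opening: 0.0217
grip_force: 49.7
```

```bash
python3 m.py
```

```text
tcp board -0.0062 -0.0084 0.0422 [ 3.135 -0.207  1.379] F [ -7.3 -15.   13.4] [-0.29  0.57  1.77  0.28  0.84 -0.29]
stock 4560 [[-0.0158, 0.0129, 0.0646], [-0.0053, 0.032, 0.0658], [0.0048, 0.0505, 0.0671]] ('dz/dy', array([0.0009, 0.0658]))
blade r 1303 [[-0.0083, 0.0553, 0.0842], [-0.0064, 0.0556, 0.1379], [-0.0045, 0.0559, 0.1543]] ('dy/dz', array([-0.0007,  0.0557]))
post r 1286 [[-0.0167, 0.0831, 0.0815], [-0.0025, 0.0836, 0.098], [0.0026, 0.0841, 0.109]] ('dy/dz', array([-0.0028,  0.0839]))
base top 5867 [[-0.0472, -0.0055, 0.0343], [-0.0338, 0.0221, 0.0356], [-0.0194, 0.0482, 0.0368]] [0.0006 0.0356]
base front edge x -0.0472
```

```bash
python3 - <<'E'
from h import *
im,d,c=grab('side');P=cloud(d,c);B=np.stack([P[...,:2]@EX-C0[0],P[...,:2]@EY-C0[1],P[...,2]],-1)
w=(B[...,0]>-.10)&(B[...,0]<-.03)&(abs(B[...,1]+.10)<.02)&(B[...,2]>.03)&(B[...,2]<.15);print(w.sum(),np.percentile(B[w][:,2],[10,50,90,98]) if w.sum() else '')
cv2.imwrite('pics/s2.png',cv2.resize(im[140:340,240:440],None,fx=3,fy=3,interpolation=cv2.INTER_CUBIC))
E
```

```text
67 [0.03141735 0.06318772 0.07553083 0.0777154 ]
```

View pics/s2.png

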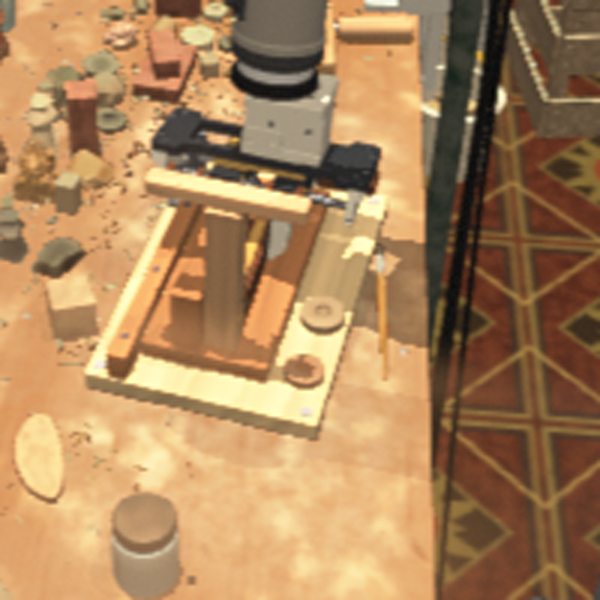

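The post at (225,280) stands upright and the lever is still down. The jar (145,545), rib (40,455) and discs (320,315) and (303,370) are where they were. Handing in.

```bash
python3 -c "
from cell import robot
print(robot.hand_in());s=robot.observe();print(s['contact_force'],s['grip_force'])"
```

```text
the job is handed in; nothing more can be done
None
the job is handed in; nothing more can be done
```

The job is handed in, though no verdict came back: the catch holds the lever down, and the arm is still gripping the square (about 50 N) and pressing it into the corner (about 16 N sideways), with the post measured about 0.003 rad from square and no slip of the base seen.

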